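# Lay out the brake rebuild kit

## Task

Lay out the brake rebuild kit on the plywood board, back row first: stand the sealant bottle in the middle of the round rubber pad behind the bronze brake shoe that lies on the board, and the grease tin that stands near the board (not the one at the back right, behind the vice) in the middle of the round pad behind the coil spring. Once both stand there, lay the large bearing flat in the middle of the pad between the shoe and the spring, and last set the small bearing centred on top of the large one. Leave that shoe and the spring where they lie.

Things in the scene. Friction and masses are not known exactly. Their poses are not given: they have to be found in the camera images.
- sealant_bottle_mid (a point): Red sealant bottle with a white nozzle, 106 mm tall, standing upright: round body 44 mm across up to 64 mm, neck 25 mm across from 64 to 83 mm, thin nozzle above. This point is on its axis, half-way up (53 mm over its underside); z up along its axis. About 60 g.
- grease_tin_mid (a point): Flat round grease tin, white lid and orange side, 65 mm across, 32 mm high, fixed lid, lying flat, to the left or right of the board. This point is its centre, 16 mm over its underside; z up. About 140 g.
- bearing_mid (a point): Large ball bearing, steel with a red seal, 48 mm across, 14 mm high, lying flat. This point is its centre, 7 mm over its underside; z up. About 110 g.
- bearing_small_mid (a point): Small ball bearing, steel with a black seal, 30 mm across, 10 mm high, lying flat. This point is its centre, 5 mm over its underside; z up. It is to lie flat on the large bearing's top face. About 40 g.
- pad_back_left: Black rubber disc 90 mm across, 3 mm thick, top at z = 0.015, on a fixed pale plywood board (230 x 350 x 12 mm, long side across). Left disc of the board's back row, behind the left end of the front row, where the shoe or the spring lies. Origin: centre of its underside. Axes: x to the board's back (away from the robot), y left along the board, z up.
- pad_back_right: Black rubber disc like pad_back_left, 90 mm across, 3 mm thick, top at z = 0.015: the right disc of the board's back row, behind the right end of the front row, where the shoe or the spring lies. Origin: centre of its underside. Axes: x to the board's back (away from the robot), y left along the board, z up.
- pad_front_mid: Black rubber disc, 68 mm across, 3 mm thick, top at z = 0.015, in the middle of the board's front row, about 110 mm from the shoe on one side and the spring on the other, 115 mm nearer the robot than the back row. Origin: centre of its underside. Axes: x to the board's back (away from the robot), y left along the board, z up.
- spare_shoe: Spare bronze brake shoe, a curved block 44 x 104 x 36 mm (x, y, z) standing on its side at one end of the board's front row, left or right at random. Loose, about 300 g; not to be moved. Origin: centre of its underside; its y axis runs about along the board's long side, z up.
- pawl_spring: Steel coil spring 16 x 40 x 16 mm lying at the other end of the board's front row. Loose and light (12 g); not to be moved. Origin: centre of its underside; its long y axis runs about along the board's long side, z up.
Things that resemble listed ones, but are neither listed nor needed, are in the scene too. Of the things like the part that bears bearing_mid, leave any that is orange or turquoise; of the rest the smaller one is meant.

How it is judged (in metres and radians):
On the way, in this order (a step that is already met when the one before it is completed fails the run):
1. The sealant bottle stands on the back pad behind the brake shoe and the grease tin on the one behind the spring (((y of spare_shoe in the frame of pad_front_mid above 0 m and horizontal distance between sealant_bottle_mid and pad_back_left below 0.014 m and height (world z) of sealant_bottle_mid between 0.062 and 0.074 m and angle between each of sealant_bottle_mid, grease_tin_mid's own z axis and vertical below 0.1 rad and horizontal distance between grease_tin_mid and pad_back_right below 0.014 m and height (world z) of grease_tin_mid between 0.025 and 0.037 m) or (y of spare_shoe in the frame of pad_front_mid below 0 m and horizontal distance between sealant_bottle_mid and pad_back_right below 0.014 m and height (world z) of sealant_bottle_mid between 0.062 and 0.074 m and angle between each of sealant_bottle_mid, grease_tin_mid's own z axis and vertical below 0.1 rad and horizontal distance between grease_tin_mid and pad_back_left below 0.014 m and height (world z) of grease_tin_mid between 0.025 and 0.037 m))), for 0.2 s.
2. Then the large bearing lies on the pad between the shoe and the spring (horizontal distance between bearing_mid and pad_front_mid below 0.014 m and height (world z) of bearing_mid between 0.016 and 0.028 m and angle between bearing_mid's own z axis and vertical below 0.12 rad), for 0.2 s.
3. Then the small bearing lies on top of the large one (horizontal distance between bearing_small_mid and bearing_mid below 0.01 m and height (world z) of bearing_small_mid between 0.03 and 0.04 m and angle between bearing_small_mid's own z axis and vertical below 0.15 rad), for 0.2 s.
At the end, for the whole second after the job is handed in: Bottle upright on the back pad behind the shoe, tin on the one behind the spring, large bearing flat on the middle front pad, each within 14 mm of the pad's centre; small bearing flat on the large one, centred within 10 mm; all at rest (all of step 2 and all of step 3 and ((y of spare_shoe in the frame of pad_front_mid above 0 m and horizontal distance between sealant_bottle_mid and pad_back_left below 0.014 m and height (world z) of sealant_bottle_mid between 0.062 and 0.074 m and angle between each of sealant_bottle_mid, grease_tin_mid's own z axis and vertical below 0.1 rad and horizontal distance between grease_tin_mid and pad_back_right below 0.014 m and height (world z) of grease_tin_mid between 0.025 and 0.037 m) or (y of spare_shoe in the frame of pad_front_mid below 0 m and horizontal distance between sealant_bottle_mid and pad_back_right below 0.014 m and height (world z) of sealant_bottle_mid between 0.062 and 0.074 m and angle between each of sealant_bottle_mid, grease_tin_mid's own z axis and vertical below 0.1 rad and horizontal distance between grease_tin_mid and pad_back_left below 0.014 m and height (world z) of grease_tin_mid between 0.025 and 0.037 m)) and linear speed of each of sealant_bottle, grease_tin, bearing, bearing_small below 0.02 m/s); the robot touches nothing.
It fails at once if The brake shoe is shifted by more than 30 mm (distance of spare_shoe from where it was at the start of the episode above 0.03 m).
It fails at once if The spring is shifted by more than 30 mm (distance of pawl_spring from where it was at the start of the episode above 0.03 m).
It also fails if it takes over 106 s, if anything falls off the work surface, if the arm or the gripper's body presses on something with over 40 N, if the wrist force passes 120 N, or if a joint passes its speed limit or range.

## Robot

A 6-joint arm with a two-finger parallel gripper is mounted at the origin on a cart in front of the work surface, level with it; the furniture and walls round the work are solid. World frame = base frame: x ahead of the robot, y to its left, z up, the work surface at z = 0. Lengths are in m, angles in degrees, forces in N, time in s.
With the tool pointing down it reaches from about 0.375 to 0.9 m from the base axis. Payload 3.1 kg.
Tool frame: the origin (TCP) lies at the very end of the fingers, on their centre line; the grasp point (between the pads) lies 19 mm behind it; z points along the fingers, y is the line along which they close (so a half turn about z gives the same grasp; the last joint's range is limited). The gripper opens to 87 mm and grips with 3 to 60 N. Pads are 19 mm wide; open, the fingers measure 117 mm over their backs; the gripper's body (75 mm by 190 mm) begins 51 mm behind the grasp point.
Start: joints at [61.45, 30.224, 82.088, -0, 67.689, -10.227], TCP at [0.196, 0.593, 0.223] pointing down, gripper open.
Joint ranges: [-176.69, 176.69], [-43.24, 126.21], [12.49, 139.97], [-82, 262], [0, 151.66], [-163.58, 163.58]. Speed limits (degrees/s): [159.86, 159.86, 180, 180, 180, 180].

## Interface

Orientations are given as a 3x3 rotation matrix whose columns are the frame's x, y, z axes.
In Python, from rig import * gives the robot as it stands.
- The arm moves only by the tool jog_arm, never from a script. Its arguments are lists of equal length, an entry for each row: "delta_pos": the shift along the world's x, y, z in cm, a list of three; "turn": the turn about the world's z in degrees; "grip": the closure, from 0 (fully open) to 1 (shut). In form: {"delta_pos": [[x, y, z], ...], "turn": [turn, ...], "grip": [grip, ...]}. A call has 1 to 12 rows; each row is the pose to reach, as a shift and turn from the pose commanded when the call began; what a row does not reach only later rows make up. A row lasts 1/8 s, in which the tool goes at most 62.5 mm and 10.7 degrees, less where a joint would pass 70% of its speed; a pose out of reach is approached as far as the arm can. A call with a gripper value outside its range is refused whole. The fingers move at their own pace and stop on an object; the grip force is fixed at half the most. Time passes only in rows, so rows that repeat a pose let the fingers close. It gives the time, the measured TCP pose, the force, the opening and the grip force at its end, in the units of the state.
- read_state(): the state, without advancing time (a new reading comes with each control period).
- capture(name): name is "scene" or "top" or "wrist"; returns a dict with "color" (400x640x3 uint8, blue, green, red), "fovy" (degrees; the focal length in pixels is half the picture's height over the tangent of half this angle, whatever the lens; pixels are square), "cx", "cy" (the principal point, pixels), "camera_from_world" (4x4, takes a point from world to camera coordinates). Camera axes: x right, y up, looking along -z (the intrinsics and any distortion apply to the point x, -y, -z); pixel columns grow to the right and rows downward; lengths in m; the calibration is good to about 2 mm. A picture is of the moment at which its call begins. There is no depth.
- hand_in(): hands the job in; it is judged then, once.
The state is a dict: "time_s": time; "joint_positions": joint angles; "qvel": joint speeds; "tau": joint torques, N m; "position": TCP position; "tcp_rot": TCP orientation; "force": force on the tool from outside, world axes, zero at the start; "moment": the same for the moment, N m; "opening": opening from 0.0 (shut) to 1.0 (fully open); "grasp_force": force on a finger pad.
Only numpy, scipy, OpenCV 4.12 (cv2) and the standard library are available. Lean on these libraries where they do the work, as an engineer would, in place of code of your own. Each camera call takes 0.05 s, during which the arm holds its last target. There are 200 camera calls.

## Working session

There is one attempt and no reset: what is moved stays moved. The work goes in short steps, Python scripts to look and compute and a tool call to move; the robot and the scene stay as the last step left them, time stands still between calls to the robot, and variables do not carry over. Pictures are saved under pics/ and viewed, at most 14 in all, crops included, and the job is handed in when it is done.

Besides the shell and the picture viewer there is one more tool, called after "Request:" by a JSON object that holds its "op" and its "data", one argument or row to a line. jog_arm: Moves the arm, as the interface text tells. Its arguments: {"type":"object","properties":{"delta_pos":{"type":"array"},"turn":{"type":"array"},"grip":{"type":"array"}},"required":["delta_pos","turn","grip"]}

```bash
ls; mkdir -p pics
cat > h.py <<'E'
from rig import *
import numpy as np, cv2
def snap(n,fn=None):
    c=capture(n)
    if fn: cv2.imwrite('pics/'+fn,c['color'])
    return c
def ray(c,u,v):
    f=200/np.tan(np.radians(c['fovy'])/2)
    d=np.array([(u-c['cx'])/f,-(v-c['cy'])/f,-1.])
    T=np.linalg.inv(np.array(c['camera_from_world']))
    return T[:3,3],T[:3,:3]@d
def onz(c,u,v,z):
    o,d=ray(c,u,v); return o+d*(z-o[2])/d[2]
def proj(c,p):
    f=200/np.tan(np.radians(c['fovy'])/2)
    q=np.array(c['camera_from_world'])@np.append(p,1)
    return c['cx']+f*q[0]/-q[2], c['cy']-f*q[1]/-q[2]
E
python3 - <<'E'
from h import *
for n in("scene","top","wrist"):
    c=snap(n,n+'0.png'); print({k:v for k,v in c.items() if k!='color'})
print(read_state())
E
```

```text
pics
{'fovy': 45.990549170890006, 'cx': 315.4901340944013, 'cy': 187.9153376069745, 'camera_from_world': array([[ 0.72459241, -0.68886031,  0.02091182, -0.41589434],
       [ 0.44271919,  0.48850924,  0.75190321, -0.26969415],
       [-0.5281719 , -0.5355653 ,  0.65894177, -1.11120684],
       [ 0.        ,  0.        ,  0.        ,  1.        ]])}
{'fovy': 45.30447493518312, 'cx': 316.67996086797655, 'cy': 201.25018553978464, 'camera_from_world': array([[ 0.02068146, -0.99976577, -0.00637799, -0.01539309],
       [ 0.99512766,  0.01996957,  0.09655136, -0.55792291],
       [-0.09640138, -0.00834373,  0.99530757, -1.69779072],
       [ 0.        ,  0.        ,  0.        ,  1.        ]])}
{'fovy': 61.247110501734035, 'cx': 312.84658146511293, 'cy': 193.49925677363302, 'camera_from_world': array([[ 0.31437421,  0.94929831, -0.00125965, -0.62435562],
       [-0.90488758,  0.29926529, -0.30268589,  0.03675286],
       [-0.28696224,  0.09629648,  0.95308954, -0.39270141],
       [ 0.        ,  0.        ,  0.        ,  1.        ]])}
{'time_s': 0.15, 'joint_positions': array([ 6.14505205e+01,  3.02672106e+01,  8.21400840e+01, -1.24074546e-03,
        6.76897045e+01, -1.02274806e+01]), 'qvel': array([-0.0016135 , -0.11227063, -0.2094012 , -0.04342193, -0.05932149,
        0.11614345]), 'tau': array([ 1.00789908e-03, -4.40429235e+01, -1.76843369e+01,  6.33486919e-02,
        5.52282238e-02, -8.45684576e-05]), 'position': array([0.19617638, 0.59281389, 0.22178818]), 'tcp_rot': array([[-9.49307328e-01,  3.14348487e-01, -7.91493273e-04],
       [ 3.14349358e-01,  9.49306189e-01, -1.49667136e-03],
       [ 2.80893085e-04, -1.66960649e-03, -9.99998567e-01]]), 'force': array([-0.72160257,  0.09733817, -0.65174831]), 'moment': array([ 0.05692088, -0.00235979, -0.02707515]), 'grasp_force': 0.0, 'opening': 0.9996797032545642}
```

View pics/scene0.png

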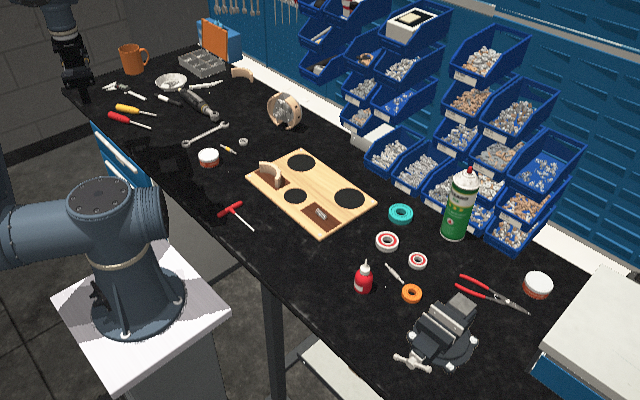

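View pics/top0.png

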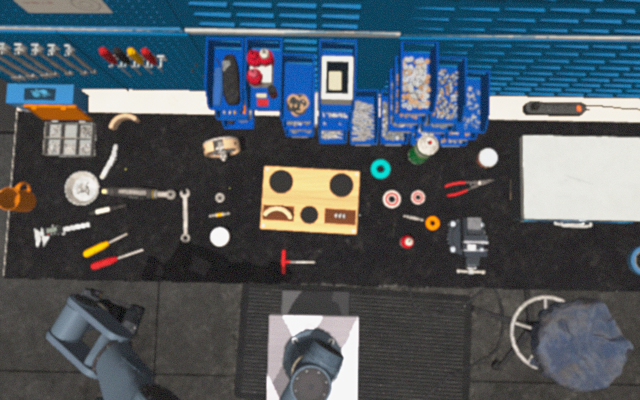

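Top view: board (310,200); shoe at left (277,212), spring at right (338,215), so the bottle (407,242) goes to the back left pad (282,181) and the tin to the back right pad (341,184).
Tin: the one at (220,237) is near the board; the one at (487,157) is behind the vice.
Bearings: turquoise (380,169) and orange (432,223) are excluded. Of the red-sealed pair, (392,199) is larger and (418,198) smaller, so I take (418,198). The small bearing is probably (220,197). I'll confirm in a crop.

Run:
```python
from h import *
c=snap("top"); s=snap("scene"); a=c['color']; b=s['color']
r=lambda im,x,y:cv2.resize(im[y-25:y+25,x-35:x+35],(400,286),interpolation=cv2.INTER_CUBIC)
cv2.imwrite('pics/crops.png',np.vstack([np.hstack([r(a,405,200),r(b,402,262)]),np.hstack([r(a,220,215),r(b,225,150)])]))
for n,u,v,z in[("pl",282,181,.015),("pr",341,184,.015),("pm",310,214,.015),("bearing",418,198,.014),("big",392,199,.014),("small",220,197,.01),("tin",220,237,.032),("bottle",407,242,.1)]:
    print(n,onz(c,u,v,z).round(3))
```

```text
pl [0.631 0.124 0.015]
pr [ 0.624 -0.091  0.015]
pm [0.512 0.019 0.015]
bearing [ 0.579 -0.371  0.014]
big [ 0.573 -0.277  0.014]
small [0.568 0.349 0.01 ]
tin [0.423 0.338 0.032]
bottle [ 0.418 -0.316  0.1  ]
```

View pics/crops.png

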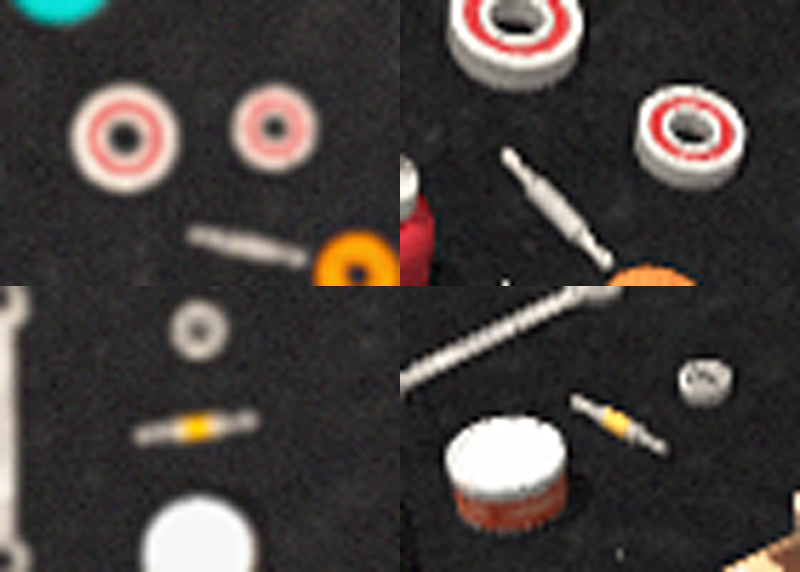

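The crop confirms it: the smaller red-sealed bearing is the right one, top (418,198). The tin has an orange side, top (220,237), and the small dark-sealed bearing is at (220,197). Next, exact measurements.

```bash
cat > m.py <<'E'
from h import *
def blob(c,u,v,R,f,big=True):
    im=c['color'].astype(int); m=f(im[...,0],im[...,1],im[...,2]).astype(np.uint8)
    w=np.zeros_like(m); cv2.circle(w,(u,v),R,1,-1); m&=w
    cs,_=cv2.findContours(m,cv2.RETR_EXTERNAL,cv2.CHAIN_APPROX_NONE)
    k=max(cs,key=cv2.contourArea); (x,y),r=cv2.minEnclosingCircle(k); M=cv2.moments(k)
    return M['m10']/M['m00'],M['m01']/M['m00'],r
white=lambda b,g,r:(b>110)&(g>110)
dark=lambda b,g,r:(r<90)
red=lambda b,g,r:(r>90)&(g<r*.55)
if __name__=='__main__':
    t=snap("top"); s=snap("scene")
    for n,u,v,R,f,z in[("pl",282,181,17,dark,.015),("pr",341,184,17,dark,.015),("pm",310,214,13,dark,.015),("bearing",418,198,11,white,.014),("small",220,197,8,white,.01),("tin",220,237,14,white,.032)]:
        x,y,r=blob(t,u,v,R,f); print(n,round(x,1),round(y,1),round(r,1),onz(t,x,y,z).round(4))
    for n,u,v,R,f,z in[("pl",300,162,25,dark,.015),("pr",349,197,25,dark,.015),("pm",296,196,15,dark,.015),("bearing",417,260,14,white,.014),("tin",208,155,14,white,.032)]:
        x,y,r=blob(s,u,v,R,f); print("S",n,round(x,1),round(y,1),round(r,1),onz(s,x,y,z).round(4))
    x,y,r=blob(t,407,242,10,red); print("bot top",x,y,r,onz(t,x,y,.064))
    x,y,r=blob(s,364,280,24,red); print("bot sc",x,y,r,onz(s,x,y,.04))
E
python3 m.py
```

```text
pl 280.8 181.1 10.7 [0.6303 0.1283 0.015 ]
pr 341.0 184.6 10.8 [ 0.6217 -0.091   0.015 ]
pm 308.9 214.3 7.7 [0.5112 0.0231 0.015 ]
bearing 417.6 196.9 7.4 [ 0.5825 -0.3692  0.014 ]
small 219.3 197.3 4.8 [0.5669 0.3511 0.01  ]
tin 219.3 236.4 10.1 [0.4247 0.3407 0.032 ]
S pl 301.6 147.6 24.7 [0.6837 0.1828 0.015 ]
S pr 349.2 198.2 15.1 [ 0.6198 -0.0942  0.015 ]
S pm 295.0 195.6 11.1 [0.51   0.0205 0.015 ]
S bearing 417.1 260.0 9.5 [ 0.5789 -0.3725  0.014 ]
S tin 207.9 154.5 10.3 [0.4226 0.3369 0.032 ]
bot top 404.8954802259887 242.1949152542373 6.949497222900391 [ 0.41724188 -0.31496124  0.064     ]
bot sc 363.5375683060109 281.5765027322404 12.500100135803223 [ 0.41004443 -0.33710472  0.04      ]
```

Request:
{"op": "jog_arm", "data": {
  "delta_pos": [
    [6,-6,-2],
    [12,-12,-5],
    [18,-19,-8],
    [22.7,-25.4,-10],
    [22.7,-25.4,-10],
    [22.7,-25.4,-10],
    [22.7,-25.4,-10],
    [22.7,-25.4,-10]
  ],
  "turn": [9,18.3,18.3,18.3,18.3,18.3,18.3,18.3],
  "grip": [0,0,0,0,0,0,0,0]
}}

```text
time_s: 1.35
position: [0.4233, 0.3396, 0.1227]
tcp_rot: [[-1.0, 0.001, -0.0], [0.001, 1.0, 0.0], [0.0, 0.0, -1.0]]
force: [-0.1, 1.1, -0.0]
opening: 1.002
grasp_force: 0.0
```

Run:
```python
from h import *
c=snap("wrist","w1.png"); st=read_state(); print(st['position'],st['joint_positions'].round(1),st['tcp_rot'][:,1])
for p in[(.4235,.339,.032),(.568,.35,.01)]: print(proj(c,p))
```

```text
[0.42298797 0.34008044 0.12288662] [ 27.   32.1  99.2   0.   48.7 -63.1] [-2.94907073e-04  9.99999819e-01  5.24612454e-04]
(np.float64(311.6188479751352), np.float64(197.38139502321386))
(np.float64(323.1797178788115), np.float64(330.0206737989707))
```

View pics/w1.png

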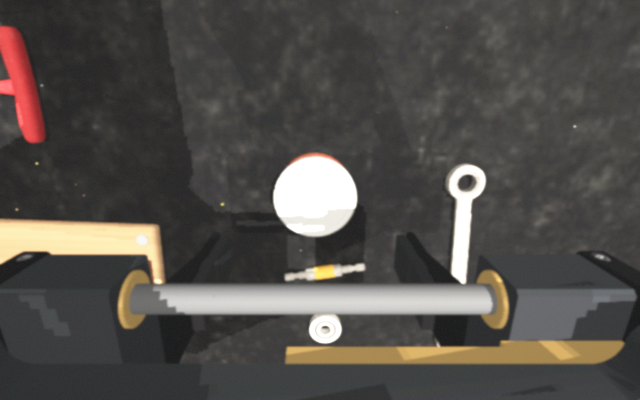

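The wrist view shows the tin centred at (315,197) and the small bearing at (324,328), both within about 3 mm of the estimates. Descending to grip.

Request:
{"op": "jog_arm", "data": {
  "delta_pos": [
    [0,0.2,-4],
    [0,0.2,-8],
    [0,0.2,-11],
    [0,0.2,-11.4],
    [0,0.2,-11.4],
    [0,0.2,-11.4],
    [0,0.2,-11.4],
    [0,0.2,-11.4],
    [0,0.2,-11.4]
  ],
  "turn": [0,0,0,0,0,0,0,0,0],
  "grip": [0,0,0,0,0,1,1,1,1]
}}

```text
time_s: 2.52
position: [0.4238, 0.3413, 0.0093]
tcp_rot: [[-1.0, 0.001, 0.001], [0.001, 1.0, 0.0], [-0.001, 0.0, -1.0]]
force: [-0.8, -1.9, 5.2]
opening: 0.717
grasp_force: 29.8
```

Request:
{"op": "jog_arm", "data": {
  "delta_pos": [
    [0,0,4],
    [0,0,10],
    [4,-4,11],
    [8,-9,11],
    [12,-15,11],
    [15,-21,11],
    [17,-27,11],
    [18.5,-33,11],
    [19.4,-39,11],
    [19.8,-43.3,10],
    [19.8,-43.3,10],
    [19.8,-43.3,10]
  ],
  "turn": [0,0,0,0,0,0,0,0,0,0,0,0],
  "grip": [1,1,1,1,1,1,1,1,1,1,1,1]
}}

```text
time_s: 4.03
position: [0.6205, -0.0915, 0.1078]
tcp_rot: [[-1.0, 0.002, -0.002], [0.002, 1.0, 0.001], [0.002, 0.001, -1.0]]
force: [0.0, -0.4, -1.4]
opening: 0.716
grasp_force: 30.3
```

Run:
```python
from h import *
c=snap("wrist","w2.png"); st=read_state(); print(st['position'],st['joint_positions'].round(1),st['opening'])
for p in[(.621,-.0925,.015),(.5105,.022,.015),(.63,.126,.015)]: print(proj(c,p))
```

```text
[ 0.62056154 -0.09059448  0.10804251] [ -18.5   38.5   87.1    0.    54.5 -108.5] 0.7223135300047964
(np.float64(310.9789100587724), np.float64(197.13406804821378))
(np.float64(474.2778131611417), np.float64(46.55800412516251))
(np.float64(582.1569020913598), np.float64(207.18749088735376))
```

View pics/w2.png

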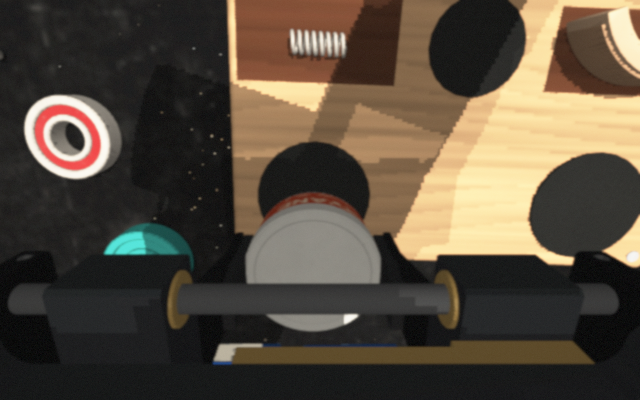

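Wrist view: right pad centred about (314,197), mid pad (477,46), left pad (586,205), all about 2 mm to +y of my averages. The held tin's lid centre is about (314,268).

Run:
```python
from h import *
c=snap("wrist")
print(onz(c,314,268,.131),onz(c,314,197,.015),onz(c,477,46,.015),onz(c,586,205,.015),onz(c,72,138,.014), read_state()['position'])
```

```text
[ 0.61805369 -0.0898214   0.131     ] [ 0.62112784 -0.08926358  0.015     ] [0.51010158 0.02459334 0.015     ] [0.62802821 0.12966532 0.015     ] [ 0.5742908  -0.27274235  0.014     ] [ 0.62076426 -0.09013149  0.10830263]
```

Request:
{"op": "jog_arm", "data": {
  "delta_pos": [
    [0.2,0,-4],
    [0.2,0,-7.5],
    [0.2,0,-8.3],
    [0.2,0,-8.3],
    [0.2,0,-8.3],
    [0.2,0,-8.3],
    [0.2,0,-8.3],
    [0.2,0,-8.3],
    [0.2,0,-8.3],
    [0.2,0,-5],
    [0.2,0,0],
    [0.2,0,2]
  ],
  "turn": [0,0,0,0,0,0,0,0,0,0,0,0],
  "grip": [1,1,1,1,1,0,0,0,0,0,0,0]
}}

```text
time_s: 5.62
position: [0.6251, -0.0923, 0.1316]
tcp_rot: [[-1.0, 0.0, 0.005], [0.0, 1.0, -0.002], [-0.005, -0.002, -1.0]]
force: [0.5, 0.4, -0.6]
opening: 0.996
grasp_force: 0.0
```

Request:
{"op": "jog_arm", "data": {
  "delta_pos": [
    [0,0,5],
    [-5,-5,8],
    [-9,-10,8],
    [-13,-14,8],
    [-17,-18,8],
    [-20.8,-22.7,8],
    [-20.8,-22.7,8],
    [-20.8,-22.7,8],
    [-20.8,-22.7,8]
  ],
  "turn": [0,0,0,0,0,0,0,0,0],
  "grip": [0,0,0,0,0,0,0,0,0]
}}

```text
time_s: 6.75
position: [0.4162, -0.3174, 0.2085]
tcp_rot: [[-1.0, -0.002, 0.0], [-0.002, 1.0, 0.001], [-0.0, 0.001, -1.0]]
force: [-0.8, 0.3, 0.1]
opening: 1.002
grasp_force: 0.0
```

Run:
```python
from h import *
c=snap("wrist","w3.png"); t=snap("top"); st=read_state(); print(st['position'],st['joint_positions'].round(1))
from m import *
for p in[(.415,-.318,.064),(.415,-.318,.106),(.5825,-.369,.014)]: print(proj(c,p))
x,y,r=blob(t,341,181,16,white); print("tin",x,y,r,onz(t,x,y,.047))
```

```text
[ 0.41631464 -0.31737516  0.20848108] [ -49.6   23.5   97.5    0.    59.  -139.7]
(np.float64(311.76922261480735), np.float64(177.98832469825845))
(np.float64(311.66588386394375), np.float64(191.23504345017244))
(np.float64(270.38173290017124), np.float64(298.84794186247643))
tin 341.4171779141104 180.26993865030676 16.000099182128906 [ 0.63320421 -0.09095199  0.047     ]
```

View pics/w3.png

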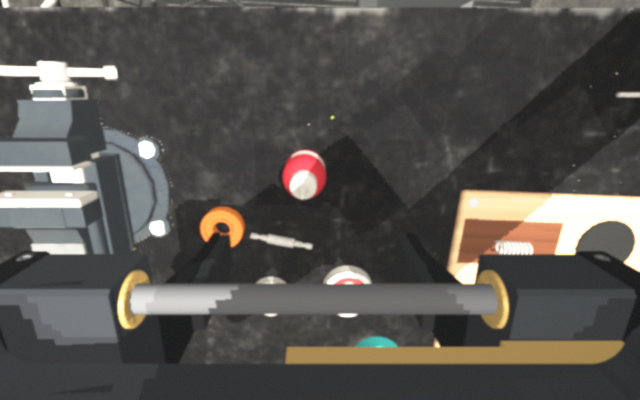

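Bottle nozzle tip about (302,190), shoulder about (304,172); the smaller red bearing is at (271,296), the larger at (347,285), and the vice is well left of x=165.

Run:
```python
from m import *
c=snap("wrist")
x,y,r=blob(c,304,176,35,red); print(x,y,r)
x2,y2,r2=blob(c,304,180,25,lambda b,g,r:(b>130)&(g>130)); print(x2,y2,r2)
print(onz(c,304,172,.064),onz(c,302,190,.106),onz(c,x2,y2,.09))
```

```text
303.9911164950535 169.92832626690893 23.8218936920166
302.7458533975388 183.84109149277688 15.24549388885498
[ 0.40934371 -0.32527535  0.064     ] [ 0.41408031 -0.32593033  0.106     ] [ 0.41340839 -0.3257564   0.09      ]
```

Request:
{"op": "jog_arm", "data": {
  "delta_pos": [
    [-0.3,-0.8,0],
    [-0.3,-0.8,-5],
    [-0.3,-0.8,-10],
    [-0.3,-0.8,-14],
    [-0.3,-0.8,-16.2],
    [-0.3,-0.8,-16.7],
    [-0.3,-0.8,-16.7],
    [-0.3,-0.8,-16.7],
    [-0.3,-0.8,-16.7],
    [-0.3,-0.8,-16.7],
    [-0.3,-0.8,-16.7],
    [-0.3,-0.8,-16.7]
  ],
  "turn": [0,0,0,0,0,0,0,0,0,0,0,0],
  "grip": [0,0,0,0,0,0,0,1,1,1,1,1]
}}

```text
time_s: 8.4
position: [0.4125, -0.3267, 0.0416]
tcp_rot: [[-1.0, 0.0, 0.0], [0.0, 1.0, -0.0], [-0.0, -0.0, -1.0]]
force: [0.9, 0.6, -0.3]
opening: 0.513
grasp_force: 0.0
```

Request:
{"op": "jog_arm", "data": {
  "delta_pos": [
    [0,0,0],
    [0,0,0],
    [0,0,0],
    [0,0,3],
    [0,0,8],
    [0,0,12],
    [0,0,12]
  ],
  "turn": [0,0,0,0,0,0,0],
  "grip": [1,1,1,1,1,1,1]
}}

```text
time_s: 9.28
position: [0.4139, -0.3284, 0.1645]
tcp_rot: [[-1.0, 0.0, 0.005], [0.0, 1.0, -0.006], [-0.005, -0.006, -1.0]]
force: [0.5, 0.3, -0.4]
opening: 0.46
grasp_force: 29.6
```

Request:
{"op": "jog_arm", "data": {
  "delta_pos": [
    [4,4,0],
    [8,8,0],
    [11,13,0],
    [13.5,18.5,0],
    [16,24,0],
    [18,30,0],
    [20,36,0],
    [21,41,0],
    [21.6,45.5,0],
    [21.6,45.5,-2],
    [21.6,45.5,-3],
    [21.6,45.5,-3]
  ],
  "turn": [0,0,0,0,0,0,0,0,0,0,0,0],
  "grip": [1,1,1,1,1,1,1,1,1,1,1,1]
}}

```text
time_s: 10.78
position: [0.627, 0.1277, 0.1294]
tcp_rot: [[-1.0, 0.001, -0.004], [0.001, 1.0, -0.0], [0.004, -0.0, -1.0]]
force: [0.2, -0.9, -0.4]
opening: 0.46
grasp_force: 29.6
```

Run:
```python
from m import *
c=snap("wrist","w4.png"); s=snap("scene","s4.png"); st=read_state(); p=st['position'];print(p,st['opening'],st['grasp_force'])
print("pl",proj(c,(.629,.129,.015)),"bottle bottom",proj(c,(p[0],p[1],p[2]-.041)))
f=np.hstack([c['color'][:,:420],cv2.resize(s['color'][60:260,180:370],(380,400))]); cv2.imwrite('pics/v4.png',np.hstack([c['color'][:,110:510],cv2.resize(s['color'][60:260,190:390],(400,400))]))
```

```text
[0.6284637  0.12746073 0.13125009] 0.4658130157234962 29.56949368309779
pl (np.float64(314.0184200927943), np.float64(191.24024813945897)) bottle bottom (np.float64(312.0493819879488), np.float64(224.4969910334333))
```

View pics/v4.png

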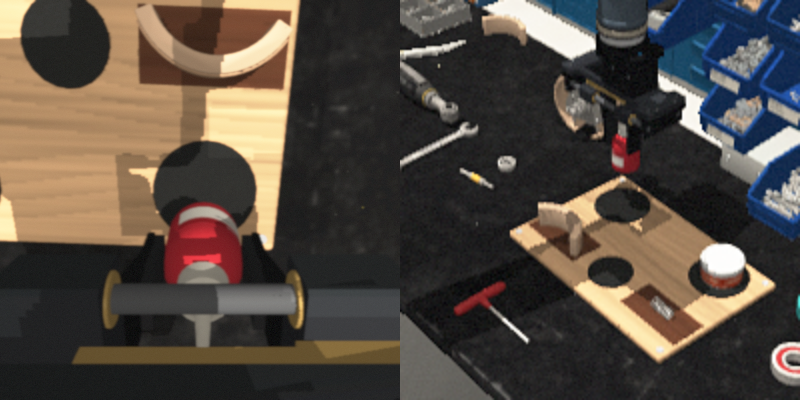

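The wrist picture shows the left pad at (315,191), as predicted, and the bottle's near bottom edge about (313,203). The scene crop shows it hanging upright and the tin standing on its pad.

Run:
```python
from m import *
c=snap("wrist");t=snap("top");p=read_state()['position'];print(p)
for v in(200,203,206):print(onz(c,313,v,p[2]-.041)+[.022,0,0])
im=c['color'];print(im[194:214:2,313].tolist())
x,y,r=blob(t,341,181,22,lambda b,g,r:(b>130)&(g>130)&(r-b<40)); print("tin",x,y,r,onz(t,x,y,.047))
```

```text
[0.62896673 0.12757801 0.13207045]
[0.63572254 0.12789198 0.09107045]
[0.63773855 0.12788886 0.09107045]
[0.63976606 0.12788573 0.09107045]
[[45, 48, 48], [48, 50, 50], [48, 51, 51], [47, 52, 54], [41, 39, 104], [44, 39, 136], [98, 105, 154], [158, 172, 181], [161, 175, 181], [159, 174, 180]]
tin 341.5089011663597 182.3744628606507 9.852405548095703 [ 0.62563235 -0.09139821  0.047     ]
```

Request:
{"op": "jog_arm", "data": {
  "delta_pos": [
    [-0.4,0.1,-4],
    [-0.4,0.1,-6.5],
    [-0.4,0.1,-7.4],
    [-0.4,0.1,-7.4],
    [-0.4,0.1,-7.4],
    [-0.4,0.1,-7.4]
  ],
  "turn": [0,0,0,0,0,0],
  "grip": [1,1,1,1,1,1]
}}

```text
time_s: 11.72
position: [0.6252, 0.1293, 0.0585]
tcp_rot: [[-1.0, 0.0, 0.002], [0.0, 1.0, 0.0], [-0.002, 0.0, -1.0]]
force: [0.4, 0.1, -1.8]
opening: 0.463
grasp_force: 29.6
```

Request:
{"op": "jog_arm", "data": {
  "delta_pos": [
    [0,0,0],
    [0,0,0],
    [0,0,0],
    [0,0,0],
    [0,0,0],
    [0,0,2],
    [0,0,6],
    [0,0,11],
    [0,0,14],
    [0,0,14]
  ],
  "turn": [0,0,0,0,0,0,0,0,0,0],
  "grip": [0.4,0.3,0.2,0.1,0,0,0,0,0,0]
}}

```text
time_s: 12.98
position: [0.6267, 0.1295, 0.2021]
tcp_rot: [[-1.0, 0.0, 0.009], [0.0, 1.0, 0.0], [-0.009, 0.0, -1.0]]
force: [1.3, 0.8, 0.3]
opening: 1.002
grasp_force: 0.0
```

Run:
```python
from m import *
c=snap("wrist");s=snap("scene");cv2.imwrite('pics/v5.png',np.hstack([c['color'][:,110:510],cv2.resize(s['color'][60:260,190:390],(400,400))]))
print(proj(c,(.629,.129,.121)),proj(c,(.629,.129,.079)))
x,y,r=blob(c,313,180,70,red); print(x,y,r)
```

```text
(np.float64(311.78206430972074), np.float64(202.92520481772948)) (np.float64(311.89017455768936), np.float64(186.85181697143076))
312.85169491525426 174.6822033898305 25.303260803222656
```

View pics/v5.png

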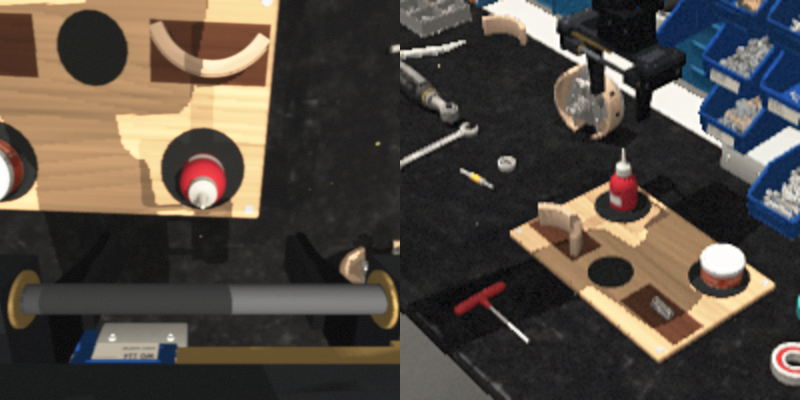

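The bottle stands on its pad with the nozzle tip at about (313,205), where predicted. Next the large bearing.

Request:
{"op": "jog_arm", "data": {
  "delta_pos": [
    [0,-5,0],
    [0,-11,0],
    [0,-17,0],
    [0,-23,0],
    [-1,-29,0],
    [-2,-35,0],
    [-3,-41,-2],
    [-4,-47,-5],
    [-4.4,-49.9,-8],
    [-4.4,-49.9,-8],
    [-4.4,-49.9,-8],
    [-4.4,-49.9,-8]
  ],
  "turn": [0,0,0,0,0,0,0,0,0,0,0,0],
  "grip": [0.25,0.25,0.25,0.25,0.25,0.25,0.25,0.25,0.25,0.25,0.25,0.25]
}}

```text
time_s: 14.58
position: [0.5812, -0.3684, 0.1183]
tcp_rot: [[-1.0, -0.001, 0.001], [-0.001, 1.0, -0.0], [-0.001, -0.0, -1.0]]
force: [0.5, 0.1, -0.4]
opening: 0.749
grasp_force: 0.0
```

Run:
```python
from m import *
c=snap("wrist","w6.png"); print(read_state()['position'],read_state()['opening'])
u,v=proj(c,(.5805,-.37,.014));print(u,v)
x,y,r=blob(c,int(u),int(v),55,lambda b,g,r:(r>120)); print(x,y,r,onz(c,x,y,.011))
x,y,r=blob(c,int(u),int(v),55,red); print(x,y,r,onz(c,x,y,.014))
```

```text
[ 0.58132927 -0.36845455  0.11861254] 0.7507267777364325
310.520814115746 191.0949093593446
310.835560574691 191.06129619173097 29.770612716674805 [ 0.58140345 -0.36975615  0.011     ]
310.7517781796263 192.38239903556357 21.815719604492188 [ 0.58161763 -0.36980939  0.014     ]
```

View pics/w6.png

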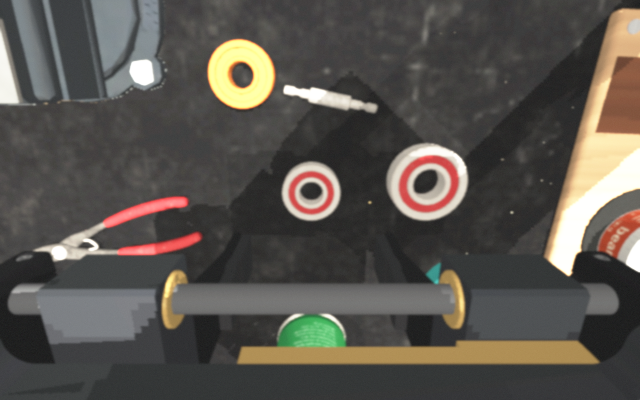

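The wanted bearing is at (311,191), between the fingers. The green can lies behind the gripper (312,330), so I'll check the clearance to it.

Run:
```python
from m import *
s=snap("scene");t=snap("top")
print(onz(s,453,238,0),onz(t,428,143,.2),onz(t,420,163,0))
```

```text
[ 7.25768033e-01 -3.85841119e-01 -1.11022302e-16] [ 0.73998304 -0.36544597  0.2       ] [ 0.70970293 -0.38090082  0.        ]
```

Request:
{"op": "jog_arm", "data": {
  "delta_pos": [
    [0,0,-4],
    [0,0,-8],
    [0,0,-11],
    [0,0,-11.4],
    [0,0,-11.4],
    [0,0,-11.4],
    [0,0,-11.4],
    [0,0,-11.4],
    [0,0,-11.4],
    [0,0,-9],
    [0,0,-4],
    [0,0,-4]
  ],
  "turn": [0,0,0,0,0,0,0,0,0,0,0,0],
  "grip": [0.25,0.25,0.25,0.25,0.25,1,1,1,1,1,1,1]
}}

```text
time_s: 16.23
position: [0.5829, -0.3719, 0.0817]
tcp_rot: [[-1.0, 0.0, 0.007], [0.0, 1.0, -0.006], [-0.007, -0.006, -1.0]]
force: [0.5, -0.3, -0.7]
opening: 0.529
grasp_force: 29.9
```

Request:
{"op": "jog_arm", "data": {
  "delta_pos": [
    [0,2,3],
    [-1,7,3],
    [-2,12,3],
    [-3,18,3],
    [-4,24,3],
    [-5,30,3],
    [-6,35,3],
    [-7,39.4,3],
    [-7,39.4,3],
    [-7,39.4,3],
    [-7,39.4,3]
  ],
  "turn": [0,0,0,0,0,0,0,0,0,0,0],
  "grip": [1,1,1,1,1,1,1,1,1,1,1]
}}

```text
time_s: 17.6
position: [0.511, 0.0231, 0.1072]
tcp_rot: [[-1.0, 0.002, 0.0], [0.002, 1.0, -0.0], [-0.0, -0.0, -1.0]]
force: [-0.8, -0.1, -0.2]
opening: 0.53
grasp_force: 29.9
```

Run:
```python
from m import *
c=snap("wrist","w7.png"); p=read_state()['position'];print(p,read_state()['opening'],proj(c,(.5105,.024,.015)))
u,v=proj(c,(p[0],p[1],p[2]+.01));print(u,v)
x,y,r=blob(c,int(u),int(v),50,red); print(x,y,r,onz(c,x,y,p[2]+.01))
```

```text
[0.51099408 0.02304426 0.10732546] 0.5249550319250381 (np.float64(313.5928045377134), np.float64(195.88436144295179))
312.17274989007296 259.5072765763394
312.46675415573054 251.92534266550012 36.093849182128906 [0.50673215 0.02320299 0.11732546]
```

View pics/w7.png

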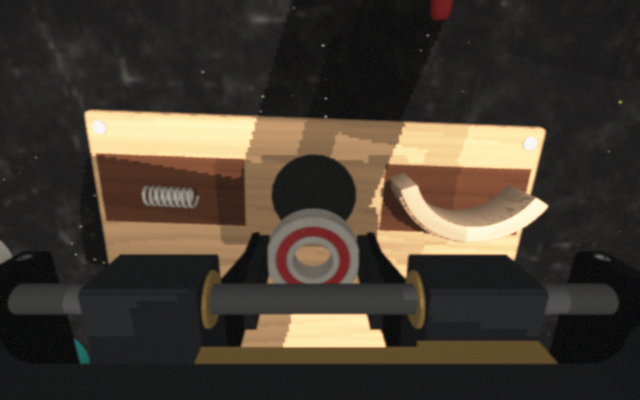

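The bearing is held level at (314,259), the pad centre is at (314,193), and the fingers clear the shoe and spring. Lowering.

Request:
{"op": "jog_arm", "data": {
  "delta_pos": [
    [0,0,-4],
    [0,0,-7],
    [0,0,-8.3],
    [0,0,-8.7],
    [0,0,-8.7],
    [0,0,-8.7],
    [0,0,-8.7]
  ],
  "turn": [0,0,0,0,0,0,0],
  "grip": [1,1,1,1,1,1,1]
}}

```text
time_s: 18.52
position: [0.5109, 0.0243, 0.0213]
tcp_rot: [[-1.0, 0.0, 0.002], [0.0, 1.0, -0.0], [-0.002, -0.0, -1.0]]
force: [0.0, 0.3, -1.4]
opening: 0.531
grasp_force: 29.9
```

Request:
{"op": "jog_arm", "data": {
  "delta_pos": [
    [0,0,0],
    [0,0,0],
    [0,0,0],
    [0,0,0],
    [0,0,3],
    [0,0,8],
    [0,0,12],
    [0,0,12],
    [0,0,12]
  ],
  "turn": [0,0,0,0,0,0,0,0,0],
  "grip": [0.3,0.3,0.3,0.3,0.3,0.3,0.3,0.3,0.3]
}}

```text
time_s: 19.65
position: [0.5098, 0.0244, 0.1401]
tcp_rot: [[-1.0, 0.0, -0.001], [0.0, 1.0, 0.0], [0.001, 0.0, -1.0]]
force: [-0.6, 0.4, 0.3]
opening: 0.702
grasp_force: 0.0
```

Run:
```python
from m import *
c=snap("wrist","w8.png"); p=read_state()['position'];print(p)
u,v=proj(c,(.5105,.024,.029));print(u,v)
x,y,r=blob(c,int(u),int(v),40,red); print(x,y,r,onz(c,x,y,.029))
x,y,r=blob(c,int(u),int(v),30,lambda b,g,r:(r>110)); print(x,y,r,onz(c,x,y,.027))
```

```text
[0.50937885 0.02446573 0.13950089]
311.93656521380717 190.49497444696308
312.6455488113303 191.5912999494183 21.386112213134766 [0.51147473 0.02460113 0.029     ]
312.72201396545387 190.8032341051084 27.51445770263672 [0.51139074 0.0246667  0.027     ]
```

Request:
{"op": "jog_arm", "data": {
  "delta_pos": [
    [0,4,2],
    [0,10,2],
    [1,16,2],
    [3,22,0],
    [5,28,-2],
    [5.7,32.7,-4],
    [5.7,32.7,-4],
    [5.7,32.7,-4],
    [5.7,32.7,-4]
  ],
  "turn": [0,0,0,0,0,0,0,0,0],
  "grip": [0.35,0.35,0.35,0.35,0.35,0.35,0.35,0.35,0.35]
}}

```text
time_s: 20.82
position: [0.5673, 0.3498, 0.1004]
tcp_rot: [[-1.0, 0.002, -0.001], [0.002, 1.0, -0.001], [0.001, -0.001, -1.0]]
force: [0.4, 0.4, 0.1]
opening: 0.652
grasp_force: 0.0
```

Run:
```python
from m import *
c=snap("wrist","w9.png"); p=read_state()['position'];print(p)
u,v=proj(c,(.567,.351,.01));print(u,v)
x,y,r=blob(c,int(u),int(v),40,lambda b,g,r:(r>110)); print(x,y,r,onz(c,x,y,.008))
```

```text
[0.56759743 0.34982609 0.10086629]
314.00488393721025 196.95101340043354
314.67728494623657 195.57190860215053 20.626649856567383 [0.56650442 0.35154087 0.008     ]
```

View pics/w9.png

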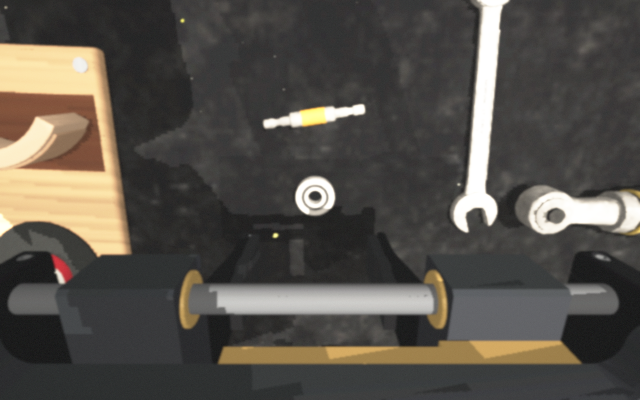

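The small bearing is at (315,196), clear of its neighbours. Gripping it.

Request:
{"op": "jog_arm", "data": {
  "delta_pos": [
    [-0.1,0.1,-4],
    [-0.1,0.1,-8],
    [-0.1,0.1,-9.4],
    [-0.1,0.1,-9.7],
    [-0.1,0.1,-9.7],
    [-0.1,0.1,-9.7],
    [-0.1,0.1,-9.7],
    [-0.1,0.1,-9.7],
    [-0.1,0.1,-9.7],
    [-0.1,0.1,-9.7],
    [-0.1,0.1,-4],
    [-0.1,0.1,0]
  ],
  "turn": [0,0,0,0,0,0,0,0,0,0,0,0],
  "grip": [0.35,0.35,0.35,0.35,0.35,1,1,1,1,1,1,1]
}}

```text
time_s: 22.38
position: [0.5667, 0.3524, 0.1014]
tcp_rot: [[-1.0, 0.0, 0.0], [0.0, 1.0, 0.0], [-0.0, 0.0, -1.0]]
force: [-0.0, 0.1, 0.0]
opening: 0.316
grasp_force: 30.0
```

Request:
{"op": "jog_arm", "data": {
  "delta_pos": [
    [-2,-4,2],
    [-4,-9,3],
    [-5,-14,3],
    [-5.5,-20,3],
    [-5.5,-26,2],
    [-5.5,-32.6,0],
    [-5.5,-32.6,0],
    [-5.5,-32.6,0],
    [-5.5,-32.6,0]
  ],
  "turn": [0,0,0,0,0,0,0,0,0],
  "grip": [1,1,1,1,1,1,1,1,1]
}}

```text
time_s: 23.5
position: [0.5115, 0.0277, 0.1008]
tcp_rot: [[-1.0, -0.001, 0.0], [-0.001, 1.0, 0.0], [-0.0, 0.0, -1.0]]
force: [0.2, 0.6, -0.9]
opening: 0.314
grasp_force: 30.0
```

Run:
```python
from m import *
c=snap("wrist","w10.png"); p=read_state()['position'];print(p)
print(proj(c,(.5114,.0246,.029)),proj(c,(p[0],p[1],p[2]+.006)))
```

```text
[0.51152551 0.02785036 0.10087834]
(np.float64(308.1828809196413), np.float64(204.94946929382843)) (np.float64(312.592514128569), np.float64(255.72162090818054))
```

View pics/w10.png

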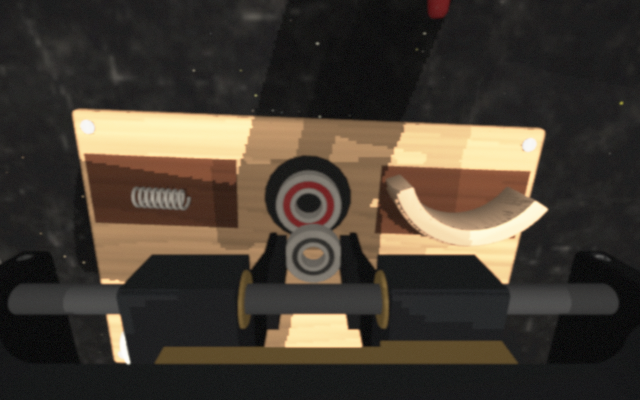

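The large bearing is at (308,203) and the held small one at (314,253), 3 mm too far to +y. Correcting and lowering.

Request:
{"op": "jog_arm", "data": {
  "delta_pos": [
    [0.1,-0.3,-2],
    [0.1,-0.3,-5],
    [0.1,-0.3,-6.3],
    [0.1,-0.3,-6.7],
    [0.1,-0.3,-6.7],
    [0.1,-0.3,-6.7],
    [0.1,-0.3,-6.7]
  ],
  "turn": [0,0,0,0,0,0,0],
  "grip": [1,1,1,1,1,1,1]
}}

```text
time_s: 24.42
position: [0.5129, 0.0232, 0.0342]
tcp_rot: [[-1.0, 0.0, 0.001], [0.0, 1.0, -0.0], [-0.001, -0.0, -1.0]]
force: [0.7, 0.3, -0.3]
opening: 0.316
grasp_force: 30.0
```

Request:
{"op": "jog_arm", "data": {
  "delta_pos": [
    [-0.05,0.1,-0.1],
    [-0.05,0.1,-0.1],
    [-0.05,0.1,-0.1],
    [-0.05,0.1,-0.1],
    [-0.05,0.1,-0.1],
    [-0.05,0.1,-0.1],
    [-0.05,0.1,2],
    [-0.05,0.1,7],
    [-0.05,0.1,12],
    [-0.05,0.1,14],
    [-0.05,0.1,14],
    [-0.05,0.1,14]
  ],
  "turn": [0,0,0,0,0,0,0,0,0,0,0,0],
  "grip": [1,1,0.45,0.45,0.45,0.45,0.45,0.45,0.45,0.45,0.45,0.45]
}}

```text
time_s: 25.92
position: [0.511, 0.0244, 0.1726]
tcp_rot: [[-1.0, 0.0, -0.002], [0.0, 1.0, 0.0], [0.002, 0.0, -1.0]]
force: [0.0, 1.1, -0.4]
opening: 0.553
grasp_force: 0.0
```

Run:
```python
from m import *
c=snap("wrist");s=snap("scene");cv2.imwrite('pics/v11.png',np.hstack([c['color'][:,110:510],cv2.resize(s['color'][110:250,240:380],(400,400),interpolation=cv2.INTER_CUBIC)]))
p=read_state()['position'];print(p)
print(proj(c,(.5114,.0246,.039)),proj(c,(.5114,.0246,.029)))
```

```text
[0.51087522 0.02445414 0.17207616]
(np.float64(312.5762233975175), np.float64(183.04694830924845)) (np.float64(312.57558456786217), np.float64(180.15680813737157))
```

View pics/v11.png

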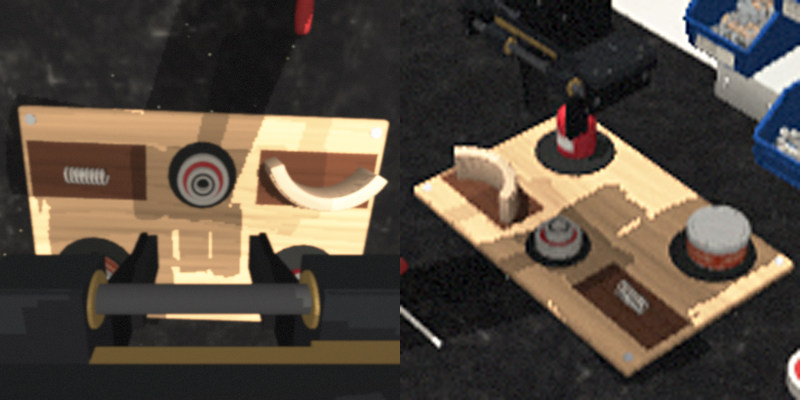

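The small bearing at (203,184) in the crop, (313,184) in the full frame, sits flat and centred on the large one at (313,180). The bottle and tin stand on their pads, the shoe and spring have not moved, and the gripper touches nothing. Handing in.

```bash
python3 -c "
from rig import *
print(hand_in())"
```

```text
the job is handed in; nothing more can be done
None
```

The brake kit is laid out as asked and handed in at about 26 s of the 106 s allowed; the last pictures show all four parts in place and the shoe and spring where they lay, but the hand-in returned no verdict.

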